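Put the charged handlamp to work at the drill-bit tray

TASK

Pull the yellow handlamp up out of its snap-in charging dock and stand it wholly on the round rubber pad, with its lens pointing at the middle of the grey tray of drill bits. Once it stands there released, press the red button on its top right down to switch it on, and leave it standing so. Keep the lamp upright all the way, do not let it fall, and leave the other loose things on the bench where they are.

Things in the scene. Friction and masses are not known exactly. Their poses are not given: they have to be found in the camera images.
- lamp: yellow and black box-shaped handlamp, 0.4 to 0.8 kg, 130 (x) x 80 (y), flat top deck 90 above its flat underside. Origin: centre of the underside, z up; centre of mass 45 above and 13 behind it (-x). The beam and the round lens on the front face point along +x. On the deck stand only the carrying handle and the red button. It starts seated on the dock's floor, axes parallel to the dock's
- lamp_handle (a point): middle of the lamp's black handle bar, 25 behind the lamp's origin (-x) and 128 above its underside; axes as the lamp's. The bar runs straight along x, 24 wide (y) x 20 tall, 74 long; its posts at both ends leave 42 of free bar, 21 either side of this point, with 28 of free room below it down to the deck
- lamp_button_top (a point): centre of the top face of the red push button (22 across) on the lamp's deck: 44 ahead (+x) of the lamp's origin, 112 above its underside when not pressed, 26 below the handle's top. The handle's near end is 32 behind this point
- lamp_button (a joint): travel of the red button, 0 out to 0.006 m fully down; it moves straight down in the lamp, springs back, and needs 5 N for the whole travel; the lamp switches on at 4 mm or more
- dock: black charging dock, fixed, 160 x 130 with a 25 stub behind, walls up to 52 high. Origin: centre of its underside, z up; the lamp's underside rests 10 above it. Two white sprung rollers, one each side (y), snap into a groove round the lamp's foot: pull straight up, at most 16 N more than the lamp's weight, within the first 25 mm. The walls leave 2 to 3 of play; clear of them after 45 mm
- pad: round black rubber pad fixed on the bench, 210 across, 4 thick. Origin: centre of its underside, so its top is 4 above
- tray: open grey plastic tray holding a heap of drill bits, fixed, 150 (x) x 200 (y) x 60 tall. Origin: centre of its underside, that is its middle seen from above
- bin_small: bystander: small blue open bin of drill bits, 120 x 90 x 55 tall; origin at its underside; to be left alone
- bit_block: bystander: wooden block 90 x 45 x 35 with drill bits standing in it, 75 tall in all; origin at its underside; to be left alone
- tape_roll: bystander: flat yellow roll, 90 across, 24 tall; origin at its underside; to be left alone
- screwdriver: bystander: screwdriver lying flat, about 200 long; origin at its underside; to be left alone
- jar: bystander: lidded jar, 72 across, 90 tall; origin at its underside; to be left alone
- oil_bottle: bystander: red bottle, 60 across, 170 tall; origin at its underside; to be left alone
- mug: bystander: blue mug, 80 across, 90 tall; origin at its underside; to be left alone
Not all that is in view belongs to the job. Of the things that look like the pad, take the one that is farthest to the robot's right at the start.

How it is judged (in metres and radians):
On the way, in this order (a step that is already met when the one before it is completed fails the run):
1. the lamp is lifted clear of the dock (its underside over 55 mm above the dock's floor) (z of lamp in the frame of dock above 0.065 m), for 0.1 s.
2. the lamp stands released on the pad, pointing at the tray (horizontal distance between lamp and pad below 0.03 m and z of lamp in the frame of pad between 0.001 and 0.008 m and angle between lamp's own z axis and vertical below 0.08 rad and x of tray in the frame of lamp above 0 m and y of tray in the frame of lamp between -0.05 and 0.05 m and contact force between the fingers and lamp below 0.1 N and linear speed of lamp below 0.02 m/s and angular speed of lamp below 0.1 rad/s), for 0.2 s.
3. the red button is pressed down by 4 mm or more while the lamp stands on the pad (value of joint lamp_button above 0.004 m and horizontal distance between lamp and pad below 0.03 m and z of lamp in the frame of pad between 0.001 and 0.008 m), for 0.05 s.
At the end, for the whole second after the job is handed in: the lamp stands on the pad, its origin within 30 mm of the pad's centre, underside on the pad's top, upright within 0.08 rad, the straight line of its beam (its +x) passing within 50 mm of the tray's middle; it is released and at rest, with the button sprung back (under 3 mm) (all of step 2 and value of joint lamp_button below 0.003 m); the robot touches nothing.
It fails at once if the lamp is tipped more than 0.5 rad from upright (angle between lamp's own z axis and vertical above 0.5 rad).
It fails at once if the lamp falls: faster than 0.45 m/s while no finger touches it (a drop of over 10 mm) (linear speed of lamp above 0.45 m/s and contact force between the fingers and lamp below 0.01 N).
It fails at once if one of the other loose things is moved by more than 30 mm (distance of any of bin_small, bit_block, tape_roll, screwdriver, jar, oil_bottle, mug from where it was at the start of the episode above 0.03 m).
It also fails if it takes over 48 s, if anything falls off the work surface, if the arm or the gripper's body presses on something with over 40 N, if the wrist force passes 120 N, or if a joint passes its speed limit or range.

ROBOT

A 7-joint arm with a two-finger parallel gripper is mounted at the origin on the work surface. World frame = base frame: x ahead of the robot, y to its left, z up, the work surface at z = 0. Lengths are in mm, angles in degrees, forces in N, time in s.
With the tool pointing down it reaches from about 350 to 900 mm from the base axis. Payload 19.9 kg.
Tool frame: the origin (TCP) lies between the finger pads; the fingertips stand 17 mm ahead of it and the grasp point (between the pads) lies 2 mm behind it (bot.tip_extent is the distance from the TCP to the fingertips, in mm); z points along the fingers, y is the line along which they close (so a half turn about z gives the same grasp; the last joint's range is limited). The gripper opens to 85 mm and grips with 20 to 120 N. Pads are 22 mm wide; open, the fingers measure 114 mm over their backs; the gripper's body (76 mm by 85 mm) begins 54 mm behind the grasp point. The pads swing forward as they close: fully open they stand 13 mm farther back than shut.
Start: joints at [-67.466, 23.915, -0.59, 92.452, 0.269, 63.638, -3.037], TCP at [263.255, 566.833, 248.26] pointing down, gripper open.
Joint ranges: [-161.28, 161.28], [-22.2, 115.67], [-73.04, 71.86], [3.21, 147.25], [-68.34, 248.33], [10.77, 114.83], [-161.83, 161.83]. Speed limits (degrees/s): [108.29, 108.29, 136.94, 136.94, 172.46, 172.46, 172.46].

INTERFACE

Orientations are given as [roll, pitch, yaw] about the fixed x, y, z axes, in that order (R = Rz(yaw) Ry(pitch) Rx(roll)).
In Python, from cell import bot gives the robot as it stands. The module is installed in compiled form; this text tells all that it offers.
- The arm moves only by the tool drive_tool, never from a script. Its arguments are lists of equal length, an entry for each row: "slide": the shift along the world's x, y, z scaled (see below), a list of three; "rot": the turn, a rotation vector about the world's x, y, z scaled (see below), a list of three. A call has 1 to 5 rows; each row shifts and turns the commanded pose from where the row before left it; what a row does not reach is not made up. The controller multiplies each number of a shift by 0.03 m and each number of a turn by 0.1 rad. A row lasts 1/12 s, in which the tool goes at most 41.7 mm and 7.16 degrees, less where a joint would pass 70% of its speed; a pose out of reach is approached as far as the arm can. A call with a number of a shift or a turn outside -1 to 1 is refused whole. A call with a gripper value outside its range is refused whole. "claw" is the closure, from -1 (fully open) to 1 (shut), set as the call begins (left out, the last holds). The fingers move at their own pace and stop on an object; "grip_force" is the grip in N (left out, the last holds). Time passes only in rows, so rows that do not move let the fingers close. It gives the time, the measured TCP pose, the force, the opening and the grip force at its end, in the units of the state.
- bot.get_obs(): the state, without advancing time (a new reading comes with each control period).
- bot.capture(name): name is "scene" or "top" or "wrist"; returns the picture (420x560x3 uint8, red, green, blue); there is no depth.
- bot.calibration(name): a dict with "fx", "fy", "cx", "cy" (pixels), "camera_from_world" (4x4, takes a point from world to camera coordinates); the wrist camera has in their place "tool_from_camera" (4x4, takes a point from camera to tool coordinates, whose origin is the TCP and whose axes are the flange's). Camera axes: x right, y up, looking along -z (the intrinsics and any distortion apply to the point x, -y, -z); pixel columns grow to the right and rows downward; lengths in mm; the calibration is good to about 2 mm. A picture is of the moment at which its call begins: read the wrist's pose just before it. calibration takes no time and is no camera call.
- bot.hand_in(): hands the job in; it is judged then, once.
The state is a dict: "time_s": time; "joint_pos": joint angles; "joint_velocities": joint speeds; "joint_torque": joint torques, N m; "eef_pos": TCP position; "tool_rot": TCP orientation; "wrist_force": force on the tool from outside, world axes, zero at the start; "moment": the same for the moment, N m; "width": opening from 0.0 (shut) to 1.0 (fully open); "grasp_force": force on a finger pad.
Only numpy, scipy, OpenCV 4.12 (cv2) and the standard library are available. Lean on these libraries where they do the work, as an engineer would, in place of code of your own. Each camera call takes 0.05 s, during which the arm holds its last target. There are 200 camera calls.

## Working session

There is one attempt and no reset: what is moved stays moved. The work goes in short steps, Python scripts to look and compute and a tool call to move; the robot and the scene stay as the last step left them, time stands still between calls to the robot, and variables do not carry over. Pictures are saved under pics/ and viewed, at most 10 in all, crops included, and the job is handed in when it is done.

Besides the shell and the picture viewer there is one more tool, called after "Request:" by a JSON object that holds its "fn" and its "kwargs", one argument or row to a line. drive_tool: Moves the arm, as the interface text tells. Its arguments: {"type":"object","properties":{"slide":{"type":"array","items":{"type":"array","items":{"type":"number","minimum":-1,"maximum":1}}},"rot":{"type":"array","items":{"type":"array","items":{"type":"number","minimum":-1,"maximum":1}}},"claw":{"type":"number"},"grip_force":{"type":"number"}},"required":["slide","rot"]}

```bash
mkdir -p pics; python3 - <<'E'
from cell import bot
import cv2,numpy as np
for n in("scene","top"):
    cv2.imwrite(f"pics/{n}0.png",bot.capture(n)[...,::-1])
    c=bot.calibration(n);print(n,{k:(np.round(v,3).tolist()) for k,v in c.items()})
c=bot.calibration("wrist");print({k:(np.round(v,3).tolist()) for k,v in c.items()})
o=bot.get_obs();print(o)
E
```

```text
scene {'fx': 441.526, 'fy': 441.526, 'cx': 279.994, 'cy': 215.775, 'camera_from_world': [[-0.387, 0.922, -0.015, 191.197], [-0.563, -0.223, 0.795, 198.433], [0.73, 0.316, 0.606, -1554.261], [0.0, 0.0, 0.0, 1.0]]}
top {'fx': 474.118, 'fy': 474.118, 'cx': 278.895, 'cy': 213.36, 'camera_from_world': [[0.025, -1.0, -0.005, -5.263], [0.989, 0.024, 0.147, -519.676], [-0.147, -0.008, 0.989, -1460.647], [0.0, 0.0, 0.0, 1.0]]}
{'fx': 348.227, 'fy': 348.227, 'cx': 281.637, 'cy': 211.442, 'tool_from_camera': [[-0.0, 0.956, 0.292, 73.518], [1.0, 0.0, -0.0, -1.327], [-0.0, 0.292, -0.956, -126.62], [0.0, 0.0, 0.0, 1.0]]}
{'time_s': 0.1, 'joint_pos': array([-67.46439863,  23.94327135,  -0.59013882,  92.479387  ,
         0.27047044,  63.6397725 ,  -3.03758434]), 'joint_velocities': array([-0.10435218, -0.05494012,  0.02147774, -0.20789549,  0.01158266,
       -0.03212647,  0.09886843]), 'joint_torque': array([ 1.62892695e-03, -8.65827513e+01,  6.80126958e-01, -4.35646176e+01,
        1.91998266e-02,  4.80002476e-03, -8.73955969e-05]), 'eef_pos': array([263.175148  , 566.58234891, 247.75725182]), 'tool_rot': array([-1.79939175e+02,  5.95658137e-03,  1.55086527e+02]), 'wrist_force': array([-1.09381701, -0.38936858,  0.4963647 ]), 'moment': array([ 9.44905953e-05, -2.66284357e-02,  2.64128540e-02]), 'grasp_force': 0.0, 'width': 1.002181346868555}
```

View pics/scene0.png

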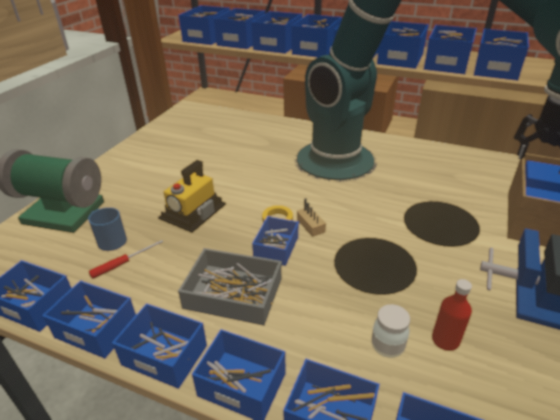

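View pics/top0.png

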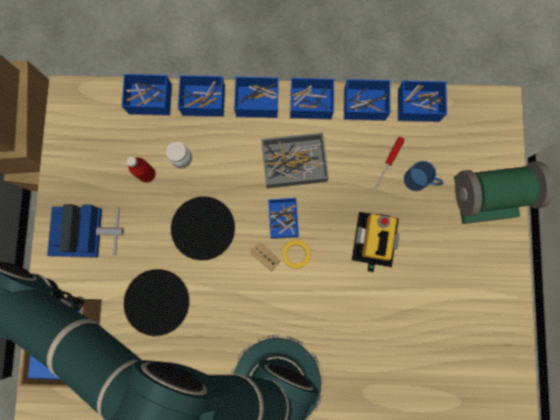

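Lamp candidates: the yellow/black box with the red button in its dock (top view 381,238), while the tape roll at (296,254) is also yellow but flat. Pad candidates: discs at (203,228) and (157,302). The one farther to the robot's right (image right) is (203,228). The tray is grey at (295,160), and the blue bins are not the tray. Next, a close crop and rough positions.

```bash
cat > h.py <<'E'
import numpy as np,cv2
from cell import bot
from scipy.spatial.transform import Rotation as R
def cam(n,pose=None):
    c=bot.calibration(n)
    if n=="wrist":
        T=np.eye(4);T[:3,:3]=R.from_euler("xyz",pose[3:],degrees=True).as_matrix();T[:3,3]=pose[:3]
        return c,T@np.array(c["tool_from_camera"])
    return c,np.linalg.inv(np.array(c["camera_from_world"]))
def ray(C,px):
    c,W=C;d=np.array([(px[0]-c["cx"])/c["fx"],-(px[1]-c["cy"])/c["fy"],-1.])
    return W[:3,3],W[:3,:3]@d
def atz(C,px,z):
    o,d=ray(C,px);return o+d*(z-o[2])/d[2]
def tri(*cp):
    A=np.zeros((3,3));b=np.zeros(3);L=[]
    for C,p in cp:
        o,d=ray(C,p);d=d/np.linalg.norm(d);P=np.eye(3)-np.outer(d,d);A+=P;b+=P@o;L.append((o,P))
    x=np.linalg.solve(A,b);return x,[round(float(np.linalg.norm(P@(x-o))),1) for o,P in L]
def proj(C,X):
    c,W=C;p=(np.linalg.inv(W)@np.append(X,1))[:3];return np.array([c["cx"]-c["fx"]*p[0]/p[2],c["cy"]+c["fy"]*p[1]/p[2]])
E
python3 - <<'E'
from h import *
S=cam("scene");T=cam("top")
for n,s,t in(("pad",(375,265),(203,228)),("padB",(441,223),(157,302)),("button",(178,187),(384,222)),("tray",(232,285),(295,160)),("handle",(193,170),(383,240))):
    x,e=tri((S,s),(T,t));print(n,x.round(0),e)
im=cv2.imread("pics/top0.png");a=cv2.resize(im[195:285,335:425],None,fx=6,fy=6,interpolation=cv2.INTER_CUBIC)
cv2.imwrite("pics/crop.png",a)
g=cv2.cvtColor(im,cv2.COLOR_BGR2GRAY)
m=(g<45).astype(np.uint8);n,l,st,ce=cv2.connectedComponentsWithStats(m)
for i in range(1,n):
    if st[i,4]>500: print(st[i],ce[i].round(1), atz(T,ce[i],4).round(0))
E
```

```text
pad [472. 253.  -3.] [1.0, 1.0]
padB [233. 388.  -2.] [1.5, 1.5]
button [ 490. -308.  112.] [0.6, 0.6]
tray [697. -39.  28.] [1.4, 1.4]
handle [ 432. -296.  137.] [4.2, 4.2]
[   0  188   88  139 2637] [ 39.3 276.9] [302. 764.   4.]
[ 172  197   62   62 3027] [202.4 227.9] [471. 253.   4.]
[ 531  207   19  213 1653] [539.7 315. ] [ 223. -816.    4.]
[ 125  270   63   65 3250] [156.  302.1] [233. 388.   4.]
[  74  323  185   97 4733] [182.7 379. ] [  2. 291.   4.]
[ 250  353   69   67 1745] [279.2 385.2] [-8. -7.  4.]
```

View pics/crop.png

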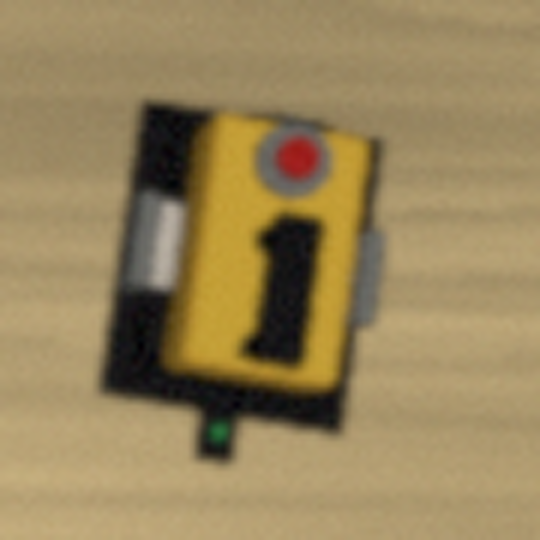

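The crop confirms the choice: yellow deck with handle and red button at top-view (384,221), dock stub behind it at world −x, so the lamp yaw is about −7°. I'll move to above the lamp with the tool yaw at about 172.7°, which leaves J7 room for the pad pose as well.

Request:
{"fn": "drive_tool", "kwargs": {
  "slide": [
    [0.5,-0.5,0.3],
    [0.6,-0.95,0.3],
    [0.6,-0.95,0.3],
    [0.6,-0.95,0.3],
    [0.6,-0.95,0.3]
  ],
  "rot": [
    [0,0,0.1],
    [0,0,0.1],
    [0,0,0.1],
    [0,0,0.1],
    [0,0,0.1]
  ],
  "claw": -1
}}

```text
time_s: 0.52
eef_pos: [350.8, 436.2, 293.4]
tool_rot: [-180.0, -0.0, 158.0]
wrist_force: [-0.1, -0.3, -0.3]
width: 1.003
grasp_force: 0.0
```

Request:
{"fn": "drive_tool", "kwargs": {
  "slide": [
    [0.6,-0.95,0.2],
    [0.6,-0.95,0],
    [0.6,-0.95,0],
    [0.6,-0.95,0],
    [0.6,-0.95,0]
  ],
  "rot": [
    [0,0,0.1],
    [0,0,0.1],
    [0,0,0.1],
    [0,0,0.1],
    [0,0,0.1]
  ]
}}

```text
time_s: 0.93
eef_pos: [440.7, 293.7, 299.2]
tool_rot: [-180.0, -0.0, 160.8]
wrist_force: [1.2, 1.1, 0.7]
width: 0.999
grasp_force: 0.0
```

Request:
{"fn": "drive_tool", "kwargs": {
  "slide": [
    [0,-0.95,0],
    [0,-0.95,0],
    [0,-0.95,0],
    [0,-0.95,0],
    [0,-0.95,0]
  ],
  "rot": [
    [0,0,0.1],
    [0,0,0.1],
    [0,0,0.1],
    [0,0,0.1],
    [0,0,0.1]
  ]
}}

```text
time_s: 1.35
eef_pos: [439.9, 151.4, 299.1]
tool_rot: [-180.0, -0.0, 163.7]
wrist_force: [-0.1, -0.3, 0.4]
width: 1.002
grasp_force: 0.0
```

Request:
{"fn": "drive_tool", "kwargs": {
  "slide": [
    [0,-0.95,0],
    [0,-0.95,0],
    [0,-0.95,0],
    [0,-0.95,0],
    [0,-0.95,0]
  ],
  "rot": [
    [0,0,0.1],
    [0,0,0.1],
    [0,0,0.1],
    [0,0,0.1],
    [0,0,0.1]
  ]
}}

```text
time_s: 1.77
eef_pos: [439.9, 8.9, 299.2]
tool_rot: [180.0, -0.0, 166.6]
wrist_force: [0.6, 0.0, -1.0]
width: 1.0
grasp_force: 0.0
```

Request:
{"fn": "drive_tool", "kwargs": {
  "slide": [
    [0,-0.95,0],
    [0,-0.95,0],
    [0,-0.95,0],
    [0,-0.95,0],
    [0,-0.95,0]
  ],
  "rot": [
    [0,0,0.1],
    [0,0,0.1],
    [0,0,0.1],
    [0,0,0.1],
    [0,0,0.1]
  ]
}}

```text
time_s: 2.18
eef_pos: [439.8, -133.5, 299.2]
tool_rot: [180.0, -0.0, 169.4]
wrist_force: [1.4, 0.2, 1.0]
width: 1.002
grasp_force: 0.0
```

Request:
{"fn": "drive_tool", "kwargs": {
  "slide": [
    [0,-0.95,0],
    [0,-0.95,0],
    [0,-0.6,0],
    [0,-0.3,0],
    [0,0,0]
  ],
  "rot": [
    [0,0,0.1],
    [0,0,0.1],
    [0,0,0.1],
    [0,0,0.1],
    [0,0,0.1]
  ]
}}

```text
time_s: 2.6
eef_pos: [439.7, -218.1, 299.0]
tool_rot: [-180.0, -0.0, 172.1]
wrist_force: [-0.2, -0.7, -0.1]
width: 0.999
grasp_force: 0.0
```

```bash
python3 - <<'E'
from h import *
import pickle
o=bot.get_obs();p=np.r_[o["eef_pos"],o["tool_rot"]];pickle.dump(p,open("w1.pkl","wb"));cv2.imwrite("pics/w1.png",bot.capture("wrist")[...,::-1]);print(p.round(2))
E
```

```text
[ 4.3971e+02 -2.1808e+02  2.9904e+02 -1.7995e+02 -3.0000e-02  1.7215e+02]
```

Request:
{"fn": "drive_tool", "kwargs": {
  "slide": [
    [-0.2,-0.9,0],
    [-0.2,-0.9,0],
    [-0.2,-0.6,0],
    [0,-0.3,0],
    [0,0,0]
  ],
  "rot": [
    [0,0,0.1],
    [0,0,0],
    [0,0,0],
    [0,0,0],
    [0,0,0]
  ]
}}

```text
time_s: 3.07
eef_pos: [422.1, -297.8, 299.2]
tool_rot: [-180.0, -0.0, 172.8]
wrist_force: [0.2, -0.3, -0.6]
width: 0.999
grasp_force: 0.0
```

```bash
python3 - <<'E'
from h import *
import pickle
o=bot.get_obs();p=np.r_[o["eef_pos"],o["tool_rot"]];pickle.dump(p,open("w2.pkl","wb"));cv2.imwrite("pics/w2.png",bot.capture("wrist")[...,::-1]);print(p.round(2))
a=cv2.imread("pics/w1.png");b=cv2.imread("pics/w2.png")
def red(im):
    h=cv2.cvtColor(im,cv2.COLOR_BGR2HSV);m=(((h[...,0]<6)|(h[...,0]>174))&(h[...,1]>150)&(h[...,2]>90)).astype(np.uint8)
    n,l,s,c=cv2.connectedComponentsWithStats(m);return [(s[i,4],c[i].round(1)) for i in range(1,n) if s[i,4]>60]
print(red(a),red(b))
cv2.imwrite("pics/w12.png",cv2.resize(np.hstack([a,b]),(800,300)))
E
```

```text
[ 4.2210e+02 -2.9785e+02  2.9917e+02 -1.7998e+02 -1.0000e-02  1.7276e+02]
[(np.int32(411), array([196.1, 258.9])), (np.int32(488), array([212.6, 375.9]))] [(np.int32(371), array([279.9, 265.5])), (np.int32(245), array([270.4, 374.1]))]
```

View pics/w2.png

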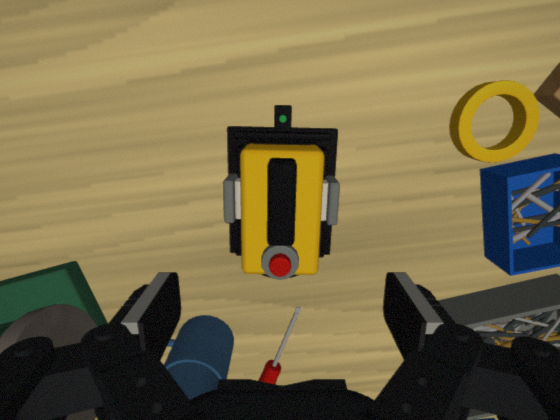

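View pics/w1.png

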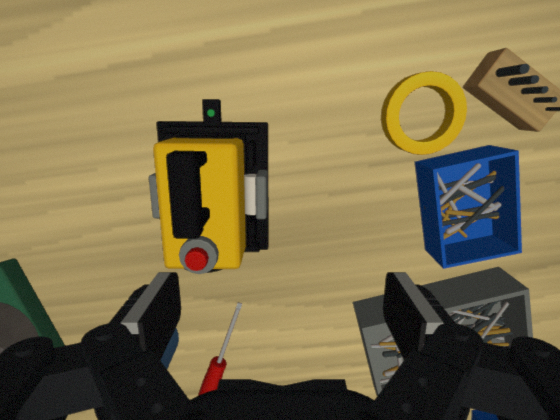

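Wrist view 2: lamp seen from behind, almost aligned with the image. Handle top spans (268–297, 157–247), button is at (280,265), dock LED at (282,119). View 1: button at (196,259), LED at (211,113), plus the tray's corners at lower right.

```bash
python3 - <<'E'
from h import *
import pickle
A=cam("wrist",pickle.load(open("w1.pkl","rb")));B=cam("wrist",pickle.load(open("w2.pkl","rb")));T=cam("top");S=cam("scene")
b,e=tri((A,(196.1,258.9)),(B,(279.9,265.5)));print("button",b,e)
b2,e=tri((A,(196.1,258.9)),(B,(279.9,265.5)),(S,(178,187)),(T,(384.1,220.8)));print("button4",b2,e)
l,e=tri((A,(211,113)),(B,(282.5,119)));print("led",l,e)
ang=lambda d:np.degrees(np.arctan2(d[1],d[0]))
# yaw from mid lines at constant height
for n,f,r,z in(("handle",(282,247),(282.5,157),148),("deck",(280.5,273),(282.3,147),100),("dockL",(231,254),(228,127),52),("dockR",(331,254),(337,128),52)):
    F=atz(B,f,z);Q=atz(B,r,z);print(n,F.round(1),Q.round(1),"len",np.linalg.norm(F-Q).round(1),"yaw",ang(F-Q).round(2))
print("led-button yaw",ang(b-l))
print("handle width",np.linalg.norm(atz(B,(268,200),148)-atz(B,(296.5,200),148)))
h=(atz(B,(282,247),148)+atz(B,(282.5,157),148))/2;print("handle mid",h)
# tray corners w1, top rim z=60
for p in((355,301),(503,267),(533,293)):print("traycorner",p,atz(A,p,60).round(0))
im=cv2.imread("pics/top0.png");cv2.imwrite("pics/t2.png",cv2.resize(im[120:200,250:340],None,fx=6,fy=6,interpolation=cv2.INTER_CUBIC))
E
```

```text
button [ 495.20168478 -310.36232768  119.25981773] [0.3, 0.3]
button4 [ 494.6551376  -308.45390801  116.18353172] [2.9, 3.0, 4.6, 1.5]
led [ 363.85020016 -290.98519189   11.46485823] [0.1, 0.1]
handle [ 464.6 -304.5  148. ] [ 387.9 -294.4  148. ] len 77.3 yaw -7.52
deck [ 513.2 -312.2  100. ] [ 385.5 -294.1  100. ] len 129.0 yaw -8.04
dockL [ 505.9 -369.6   52. ] [ 363.3 -348.4   52. ] len 144.2 yaw -8.44
dockR [ 520.6 -253.9   52. ] [ 378.7 -235.5   52. ] len 143.1 yaw -7.38
led-button yaw -8.391818871724707
handle width 23.538521638139247
handle mid [ 426.25746766 -299.42073906  148.        ]
traycorner (355, 301) [ 599. -154.   60.]
traycorner (503, 267) [578.  19.  60.]
traycorner (533, 293) [617.  56.  60.]
```

View pics/t2.png

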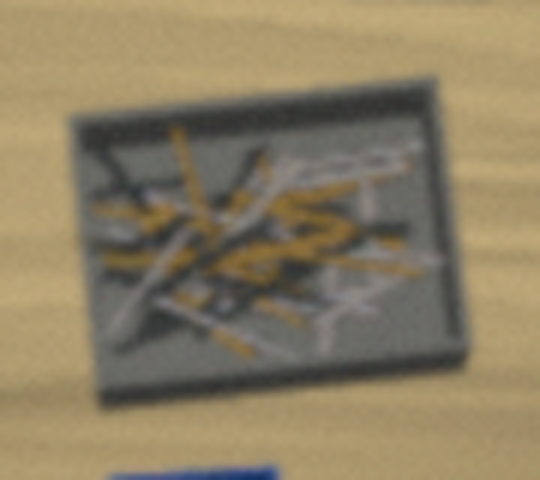

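Handle ≈ (426, −300), top at about 148, lamp yaw ≈ −7.9° (handle 77×24 and button height 119 fit the given sizes). Descending to the grasp.

Request:
{"fn": "drive_tool", "kwargs": {
  "slide": [
    [0.13,-0.07,-0.5],
    [0,0,-0.8],
    [0,0,-0.9],
    [0,0,-0.9],
    [0,0,-0.9]
  ],
  "rot": [
    [0,0,-0.12],
    [0,0,0],
    [0,0,0],
    [0,0,0],
    [0,0,0]
  ],
  "claw": -1,
  "grip_force": 90
}}

```text
time_s: 3.53
eef_pos: [427.0, -297.2, 178.1]
tool_rot: [180.0, 0.0, 172.3]
wrist_force: [0.6, -0.6, 0.6]
width: 1.002
grasp_force: 0.0
```

Request:
{"fn": "drive_tool", "kwargs": {
  "slide": [
    [0,0,-0.7],
    [0,0,-0.5],
    [0,0,-0.27],
    [0,0,0],
    [0,0,0]
  ],
  "rot": [
    [0,0,0],
    [0,0,0],
    [0,0,0],
    [0,0,0],
    [0,0,0]
  ]
}}

```text
time_s: 3.95
eef_pos: [426.7, -298.5, 135.6]
tool_rot: [180.0, 0.0, 172.2]
wrist_force: [0.0, -0.2, 0.4]
width: 1.002
grasp_force: 0.0
```

```bash
python3 - <<'E'
from h import *
T=cam("top")
cs=[atz(T,(250+x/6,120+y/6),60)[:2] for x,y in((72,118),(437,78),(467,360),(98,395))]
print(np.round(cs),[np.linalg.norm(cs[i]-cs[i-1]).round() for i in range(4)]);t=np.mean(cs,0)
p=atz(T,(202.4,227.9),4)[:2];d=t-p;print("tray",t,"pad",p,"yaw",np.degrees(np.arctan2(d[1],d[0])))
o=bot.get_obs();q=np.r_[o["eef_pos"],o["tool_rot"]];print(q)
cv2.imwrite("pics/w3.png",bot.capture("wrist")[...,::-1])
E
```

```text
[[ 753.   67.]
 [ 779. -126.]
 [ 626. -144.]
 [ 603.   49.]] [np.float64(151.0), np.float64(196.0), np.float64(154.0), np.float64(194.0)]
tray [690.34812286 -38.5322052 ] pad [471.40455648 253.14445474] yaw -53.10671680142804
[ 4.26680997e+02 -2.98549266e+02  1.35569489e+02  1.79986522e+02
  4.10697797e-03  1.72216122e+02]
```

View pics/w3.png

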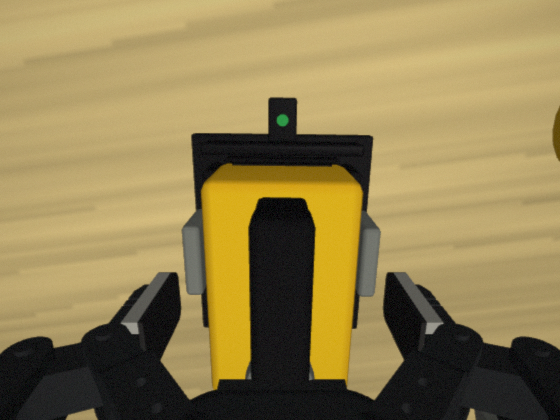

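The bar is centred between the open fingers (columns 250–315 around 282) and aligned. Closing.

Request:
{"fn": "drive_tool", "kwargs": {
  "slide": [
    [0,0,0],
    [0,0,0],
    [0,0,0],
    [0,0,0],
    [0,0,0]
  ],
  "rot": [
    [0,0,0],
    [0,0,0],
    [0,0,0],
    [0,0,0],
    [0,0,0]
  ],
  "claw": 1,
  "grip_force": 90
}}

```text
time_s: 4.42
eef_pos: [426.2, -299.3, 135.4]
tool_rot: [-180.0, 0.0, 172.2]
wrist_force: [-0.4, -1.0, 0.3]
width: 0.296
grasp_force: 0.0
```

Request:
{"fn": "drive_tool", "kwargs": {
  "slide": [
    [0,0,0],
    [0,0,0],
    [0,0,0],
    [0,0,0],
    [0,0,0]
  ],
  "rot": [
    [0,0,0],
    [0,0,0],
    [0,0,0],
    [0,0,0],
    [0,0,0]
  ]
}}

```text
time_s: 4.83
eef_pos: [426.3, -299.3, 135.5]
tool_rot: [180.0, 0.0, 172.2]
wrist_force: [-1.3, 3.1, 7.5]
width: 0.266
grasp_force: 89.4
```

Request:
{"fn": "drive_tool", "kwargs": {
  "slide": [
    [0,0,0.1],
    [0,0,0.15],
    [0,0,0.15],
    [0,0,0.15],
    [0,0,0.15]
  ],
  "rot": [
    [0,0,0],
    [0,0,0],
    [0,0,0],
    [0,0,0],
    [0,0,0]
  ]
}}

```text
time_s: 5.25
eef_pos: [426.1, -299.3, 156.6]
tool_rot: [-180.0, -0.0, 172.2]
wrist_force: [-0.6, 0.1, -8.4]
width: 0.266
grasp_force: 90.1
```

Request:
{"fn": "drive_tool", "kwargs": {
  "slide": [
    [0,0,0.15],
    [0,0,0.15],
    [0,0,0.15],
    [0,0,0.2],
    [0,0,0.3]
  ],
  "rot": [
    [0,0,0],
    [0,0,0],
    [0,0,0],
    [0,0,0],
    [0,0,0]
  ]
}}

```text
time_s: 5.67
eef_pos: [426.0, -299.2, 185.0]
tool_rot: [180.0, -0.0, 172.2]
wrist_force: [-0.0, -0.1, -5.6]
width: 0.263
grasp_force: 90.4
```

Request:
{"fn": "drive_tool", "kwargs": {
  "slide": [
    [0,0,0.4],
    [0,0,0.4],
    [0,0,0.4],
    [0,0,0.4],
    [0,0,0.4]
  ],
  "rot": [
    [0,0,0],
    [0,0,0],
    [0,0,0],
    [0,0,0],
    [0,0,0]
  ]
}}

```text
time_s: 6.08
eef_pos: [426.2, -299.3, 246.2]
tool_rot: [-180.0, 0.0, 172.2]
wrist_force: [0.1, 0.5, -5.5]
width: 0.264
grasp_force: 90.4
```

Request:
{"fn": "drive_tool", "kwargs": {
  "slide": [
    [0,0.3,0.3],
    [0.05,0.6,0.1],
    [0.05,0.8,0],
    [0.05,0.8,0],
    [0.05,0.8,0]
  ],
  "rot": [
    [0,0,-0.2],
    [0,0,-0.3],
    [0,0,-0.3],
    [0,0,-0.3],
    [0,0,-0.3]
  ]
}}

```text
time_s: 6.5
eef_pos: [432.0, -199.4, 257.4]
tool_rot: [-180.0, 0.0, 164.0]
wrist_force: [1.2, -0.9, -5.5]
width: 0.267
grasp_force: 90.5
```

Request:
{"fn": "drive_tool", "kwargs": {
  "slide": [
    [0.05,0.8,0],
    [0.05,0.8,0],
    [0.05,0.8,0],
    [0.05,0.8,0],
    [0.05,0.8,0]
  ],
  "rot": [
    [0,0,-0.3],
    [0,0,-0.3],
    [0,0,-0.3],
    [0,0,-0.3],
    [0,0,-0.3]
  ]
}}

```text
time_s: 6.92
eef_pos: [439.6, -79.2, 257.5]
tool_rot: [180.0, 0.0, 155.5]
wrist_force: [0.5, -0.3, -5.8]
width: 0.266
grasp_force: 90.5
```

Request:
{"fn": "drive_tool", "kwargs": {
  "slide": [
    [0.05,0.8,0],
    [0.05,0.8,0],
    [0.05,0.8,0],
    [0.05,0.8,0],
    [0.05,0.8,0]
  ],
  "rot": [
    [0,0,-0.3],
    [0,0,-0.3],
    [0,0,-0.3],
    [0,0,-0.3],
    [0,0,-0.3]
  ]
}}

```text
time_s: 7.33
eef_pos: [447.2, 40.8, 257.5]
tool_rot: [180.0, 0.0, 146.9]
wrist_force: [0.8, -0.3, -5.0]
width: 0.261
grasp_force: 90.5
```

Request:
{"fn": "drive_tool", "kwargs": {
  "slide": [
    [0.05,0.8,0],
    [0.05,0.8,0],
    [0.05,0.8,0],
    [0.05,0.8,0],
    [0.05,0.8,0]
  ],
  "rot": [
    [0,0,-0.3],
    [0,0,-0.3],
    [0,0,-0.3],
    [0,0,-0.3],
    [0,0,-0.3]
  ]
}}

```text
time_s: 7.75
eef_pos: [454.7, 160.9, 257.5]
tool_rot: [180.0, 0.0, 138.3]
wrist_force: [0.1, 0.3, -5.1]
width: 0.267
grasp_force: 90.5
```

Request:
{"fn": "drive_tool", "kwargs": {
  "slide": [
    [0.05,0.8,0],
    [0,0.7,0],
    [0,0.6,0],
    [0,0.4,0],
    [0,0.2,0]
  ],
  "rot": [
    [0,0,-0.3],
    [0,0,-0.3],
    [0,0,-0.3],
    [0,0,-0.3],
    [0,0,-0.2]
  ]
}}

```text
time_s: 8.17
eef_pos: [456.0, 242.5, 257.3]
tool_rot: [180.0, 0.0, 130.3]
wrist_force: [-0.2, 0.4, -4.5]
width: 0.267
grasp_force: 90.5
```

Request:
{"fn": "drive_tool", "kwargs": {
  "slide": [
    [0,0,0],
    [0,0,0],
    [0,0,0]
  ],
  "rot": [
    [0,0,0],
    [0,0,0],
    [0,0,0]
  ]
}}

```text
time_s: 8.42
eef_pos: [456.3, 240.0, 257.0]
tool_rot: [-180.0, 0.0, 130.3]
wrist_force: [-0.8, 0.1, -5.1]
width: 0.266
grasp_force: 90.5
```

```bash
python3 - <<'E'
from h import *
o=bot.get_obs();print(o["eef_pos"],o["tool_rot"],o["joint_pos"].round(0))
cv2.imwrite("pics/w4.png",bot.capture("wrist")[...,::-1])
E
```

```text
[456.27608773 240.03575698 257.00593694] [-1.79997891e+02  1.70693131e-02  1.30338631e+02] [-47.  12.  18. 108.  -4.  60.  13.]
```

View pics/w4.png

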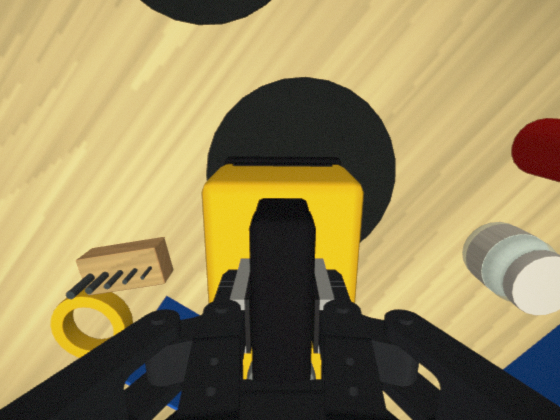

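Lamp is held squarely over the correct pad; pad rim visible at (207,165), (303,77), (395,160). I'll check the pad's centre from these, then correct.

```bash
python3 - <<'E'
from h import *
o=bot.get_obs();B=cam("wrist",np.r_[o["eef_pos"],o["tool_rot"]])
im=cv2.imread("pics/w4.png");g=cv2.GaussianBlur(cv2.cvtColor(im,cv2.COLOR_BGR2GRAY),(3,3),0)
P=[]
for a in np.r_[np.arange(175,365,5)]:
    u=np.array([np.cos(np.radians(a)),np.sin(np.radians(a))]);q=np.array([301,168])
    for r in range(75,115):
        x,y=(q+u*r).round().astype(int)
        if g[y,x]>80: P.append(atz(B,(x,y),4)[:2]);break
P=np.array(P);s=np.linalg.lstsq(np.c_[2*P,np.ones(len(P))],(P**2).sum(1),rcond=None)[0]
print("pad",s[:2],"r",np.sqrt(s[2]+s[0]**2+s[1]**2),len(P))
E
```

```text
pad [471.3290607  256.26508856] r 99.0992237611769 38
```

Request:
{"fn": "drive_tool", "kwargs": {
  "slide": [
    [0,0.3,0],
    [0,0.5,0],
    [0,0.3,0],
    [0,0,0],
    [0,0,0]
  ],
  "rot": [
    [0,0,-0.2],
    [0,0,-0.2],
    [0,0,-0.2],
    [0,0,0],
    [0,0,0]
  ]
}}

```text
time_s: 8.88
eef_pos: [456.2, 273.3, 256.7]
tool_rot: [-180.0, 0.0, 126.9]
wrist_force: [-0.2, -0.7, -4.8]
width: 0.27
grasp_force: 90.5
```

Request:
{"fn": "drive_tool", "kwargs": {
  "slide": [
    [0,0.05,-0.4],
    [0,0,-0.7],
    [0,0,-0.8],
    [0,0,-0.8],
    [0,0,-0.6]
  ],
  "rot": [
    [0,0,0],
    [0,0,0],
    [0,0,0],
    [0,0,0],
    [0,0,0]
  ]
}}

```text
time_s: 9.3
eef_pos: [456.0, 273.8, 156.2]
tool_rot: [-179.9, 0.0, 126.9]
wrist_force: [0.3, 0.3, -5.5]
width: 0.263
grasp_force: 90.5
```

Request:
{"fn": "drive_tool", "kwargs": {
  "slide": [
    [0,0,-0.4],
    [0,0,-0.25],
    [0,0,-0.1],
    [0,0,0],
    [0,0,0]
  ],
  "rot": [
    [0,0,0],
    [0,0,0],
    [0,0,0],
    [0,0,0],
    [0,0,0]
  ]
}}

```text
time_s: 9.72
eef_pos: [456.6, 275.1, 135.9]
tool_rot: [180.0, 0.0, 126.9]
wrist_force: [0.3, 0.5, -5.3]
width: 0.268
grasp_force: 90.5
```

Request:
{"fn": "drive_tool", "kwargs": {
  "slide": [
    [0,0,-0.05],
    [0,0,-0.03],
    [0,0,0]
  ],
  "rot": [
    [0,0,0],
    [0,0,0],
    [0,0,0]
  ]
}}

```text
time_s: 9.97
eef_pos: [456.2, 275.3, 133.0]
tool_rot: [180.0, -0.0, 126.9]
wrist_force: [0.9, 0.6, -5.8]
width: 0.263
grasp_force: 90.5
```

Request:
{"fn": "drive_tool", "kwargs": {
  "slide": [
    [0,0,-0.04],
    [0,0,-0.04],
    [0,0,0]
  ],
  "rot": [
    [0,0,0],
    [0,0,0],
    [0,0,0]
  ]
}}

```text
time_s: 10.22
eef_pos: [456.1, 275.2, 130.2]
tool_rot: [-180.0, 0.0, 126.9]
wrist_force: [-0.6, 0.8, -6.1]
width: 0.261
grasp_force: 90.5
```

Request:
{"fn": "drive_tool", "kwargs": {
  "slide": [
    [0,0,-0.03],
    [0,0,-0.02],
    [0,0,0]
  ],
  "rot": [
    [0,0,0],
    [0,0,0],
    [0,0,0]
  ]
}}

```text
time_s: 10.47
eef_pos: [456.3, 275.5, 129.6]
tool_rot: [180.0, -0.0, 126.9]
wrist_force: [-4.7, -2.7, 10.5]
width: 0.265
grasp_force: 92.8
```

Contact at z ≈ 129.6, as predicted. Ease off slightly and release.

Request:
{"fn": "drive_tool", "kwargs": {
  "slide": [
    [0,0,0.02],
    [0,0,0]
  ],
  "rot": [
    [0,0,0],
    [0,0,0]
  ]
}}

```text
time_s: 10.63
eef_pos: [456.2, 275.4, 129.6]
tool_rot: [180.0, -0.0, 126.9]
wrist_force: [-2.0, 1.8, -0.6]
width: 0.26
grasp_force: 91.1
```

Request:
{"fn": "drive_tool", "kwargs": {
  "slide": [
    [0,0,0],
    [0,0,0],
    [0,0,0],
    [0,0,0],
    [0,0,0]
  ],
  "rot": [
    [0,0,0],
    [0,0,0],
    [0,0,0],
    [0,0,0],
    [0,0,0]
  ],
  "claw": -1
}}

```text
time_s: 11.05
eef_pos: [456.3, 275.2, 129.5]
tool_rot: [180.0, 0.0, 126.9]
wrist_force: [-0.5, 0.1, 0.0]
width: 0.947
grasp_force: 0.0
```

Request:
{"fn": "drive_tool", "kwargs": {
  "slide": [
    [0,0,0],
    [0,0,0],
    [0,0,0],
    [0,0,0],
    [0,0,0]
  ],
  "rot": [
    [0,0,0],
    [0,0,0],
    [0,0,0],
    [0,0,0],
    [0,0,0]
  ]
}}

```text
time_s: 11.47
eef_pos: [456.2, 275.2, 129.5]
tool_rot: [-180.0, 0.0, 126.9]
wrist_force: [-0.3, -0.2, -0.5]
width: 0.999
grasp_force: 0.0
```

Request:
{"fn": "drive_tool", "kwargs": {
  "slide": [
    [0,0,0.3],
    [0,0,0.6],
    [0,0,0.8],
    [0,0,0.8],
    [0,0,0.8]
  ],
  "rot": [
    [0,0,0],
    [0,0,0],
    [0,0,0],
    [0,0,0],
    [0,0,0]
  ]
}}

```text
time_s: 11.88
eef_pos: [456.1, 275.0, 230.2]
tool_rot: [180.0, 0.0, 126.9]
wrist_force: [-0.2, -0.4, 0.1]
width: 1.0
grasp_force: 0.0
```

Request:
{"fn": "drive_tool", "kwargs": {
  "slide": [
    [0,0,0.7],
    [0,0,0.5],
    [0,0,0.3],
    [0,0,0],
    [0,0,0]
  ],
  "rot": [
    [0,0,0],
    [0,0,0],
    [0,0,0],
    [0,0,0],
    [0,0,0]
  ]
}}

```text
time_s: 12.3
eef_pos: [456.0, 275.2, 273.3]
tool_rot: [180.0, -0.0, 126.9]
wrist_force: [0.5, -0.4, -1.0]
width: 0.994
grasp_force: 0.0
```

```bash
python3 - <<'E'
from h import *
import pickle
o=bot.get_obs();p=np.r_[o["eef_pos"],o["tool_rot"]];pickle.dump(p,open("w5.pkl","wb"));print(p)
im=bot.capture("wrist")[...,::-1];cv2.imwrite("pics/w5.png",im)
def red(im):
    h=cv2.cvtColor(im.copy(),cv2.COLOR_BGR2HSV);m=(((h[...,0]<6)|(h[...,0]>174))&(h[...,1]>150)&(h[...,2]>90)).astype(np.uint8)
    n,l,s,c=cv2.connectedComponentsWithStats(m);return [(s[i,4],c[i].round(1)) for i in range(1,n) if s[i,4]>60]
r=red(im);B=cam("wrist",p)
for a,c in r: print(a,c,atz(B,c,116).round(1))
E
```

```text
[ 4.56033743e+02  2.75217989e+02  2.73349017e+02  1.79993936e+02
 -3.43517785e-03  1.26903301e+02]
1541 [538.2 151.8] [599.9 429.2 116. ]
453 [281.6 269.9] [496.8 219.9 116. ]
```

View pics/w5.png

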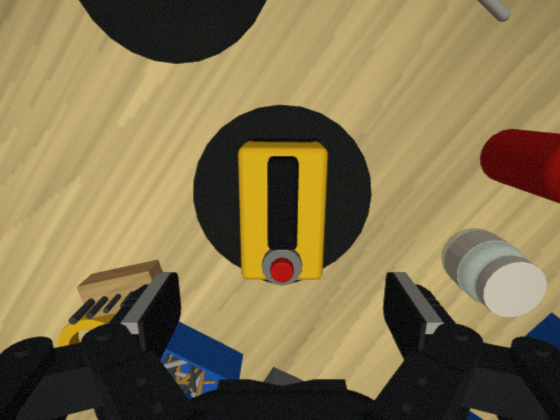

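Lamp stands upright and centred on the pad, button at (282,270), i.e. world (496.8, 219.9). The origin implied by that is (470.4, 255.1), against the pad at (471, 254). Close the gripper and move over the button.

Request:
{"fn": "drive_tool", "kwargs": {
  "slide": [
    [0.3,-0.4,0],
    [0.4,-0.5,0],
    [0.4,-0.5,0],
    [0.26,-0.44,0],
    [0,0,0]
  ],
  "rot": [
    [0,0,0],
    [0,0,0],
    [0,0,0],
    [0,0,0],
    [0,0,0]
  ],
  "claw": 1,
  "grip_force": 40
}}

```text
time_s: 12.77
eef_pos: [498.1, 216.9, 272.3]
tool_rot: [-179.9, 0.1, 126.7]
wrist_force: [-0.7, 0.2, -0.2]
width: 0.296
grasp_force: 0.0
```

Request:
{"fn": "drive_tool", "kwargs": {
  "slide": [
    [0,0,0],
    [0,0,0],
    [0,0,-0.4],
    [0,0,-0.7],
    [0,0,-0.8]
  ],
  "rot": [
    [0,0,0],
    [0,0,0],
    [0,0,0],
    [0,0,0],
    [0,0,0]
  ]
}}

```text
time_s: 13.18
eef_pos: [496.8, 221.2, 216.3]
tool_rot: [179.9, -0.0, 127.0]
wrist_force: [-0.1, -0.3, -0.6]
width: 0.003
grasp_force: 0.0
```

Request:
{"fn": "drive_tool", "kwargs": {
  "slide": [
    [0,0,-0.8],
    [0,0,-0.8],
    [0,0,-0.5],
    [0,0,-0.3],
    [0,0,0]
  ],
  "rot": [
    [0,0,0],
    [0,0,0],
    [0,0,0],
    [0,0,0],
    [0,0,0]
  ]
}}

```text
time_s: 13.6
eef_pos: [495.8, 220.3, 142.7]
tool_rot: [-179.8, -0.0, 127.0]
wrist_force: [0.3, 0.2, -0.2]
width: 0.003
grasp_force: 0.0
```

Request:
{"fn": "drive_tool", "kwargs": {
  "slide": [
    [0,0,-0.1],
    [0,0,-0.1],
    [0,0,0]
  ],
  "rot": [
    [0,0,0],
    [0,0,0],
    [0,0,0]
  ]
}}

```text
time_s: 13.85
eef_pos: [497.1, 220.3, 138.8]
tool_rot: [180.0, 0.0, 126.9]
wrist_force: [0.1, -1.0, -0.2]
width: -0.004
grasp_force: 0.0
```

Request:
{"fn": "drive_tool", "kwargs": {
  "slide": [
    [0,0,-0.1],
    [0,0,-0.05],
    [0,0,0]
  ],
  "rot": [
    [0,0,0],
    [0,0,0],
    [0,0,0]
  ]
}}

```text
time_s: 14.1
eef_pos: [496.9, 220.0, 133.9]
tool_rot: [-180.0, -0.0, 126.9]
wrist_force: [-0.4, 0.7, -0.4]
width: 0.001
grasp_force: 0.0
```

Request:
{"fn": "drive_tool", "kwargs": {
  "slide": [
    [0,0,-0.06],
    [0,0,-0.05],
    [0,0,0]
  ],
  "rot": [
    [0,0,0],
    [0,0,0],
    [0,0,0]
  ]
}}

```text
time_s: 14.35
eef_pos: [497.1, 220.1, 130.6]
tool_rot: [180.0, 0.0, 126.9]
wrist_force: [0.2, -0.3, 2.6]
width: 0.001
grasp_force: 1.4
```

Request:
{"fn": "drive_tool", "kwargs": {
  "slide": [
    [0,0,-0.04],
    [0,0,-0.03],
    [0,0,0]
  ],
  "rot": [
    [0,0,0],
    [0,0,0],
    [0,0,0]
  ]
}}

```text
time_s: 14.6
eef_pos: [497.1, 220.1, 128.6]
tool_rot: [180.0, 0.0, 126.9]
wrist_force: [0.1, -0.0, 3.8]
width: 0.004
grasp_force: 2.0
```

Request:
{"fn": "drive_tool", "kwargs": {
  "slide": [
    [0,0,-0.04],
    [0,0,-0.03],
    [0,0,0],
    [0,0,0]
  ],
  "rot": [
    [0,0,0],
    [0,0,0],
    [0,0,0],
    [0,0,0]
  ]
}}

```text
time_s: 14.93
eef_pos: [497.1, 220.1, 126.9]
tool_rot: [180.0, -0.0, 126.9]
wrist_force: [-3.0, -0.9, 12.4]
width: 0.003
grasp_force: 6.7
```

Fully down: the force rose past 5 N to 12 N at the stop. Retracting.

Request:
{"fn": "drive_tool", "kwargs": {
  "slide": [
    [0,0,0.15],
    [0,0,0.3],
    [0,0,0.7],
    [0,0,0.8],
    [0,0,0.8]
  ],
  "rot": [
    [0,0,0],
    [0,0,0],
    [0,0,0],
    [0,0,0],
    [0,0,0]
  ]
}}

```text
time_s: 15.35
eef_pos: [496.5, 219.7, 210.0]
tool_rot: [-179.9, 0.0, 126.9]
wrist_force: [1.0, 0.6, 0.6]
width: -0.001
grasp_force: 0.0
```

Request:
{"fn": "drive_tool", "kwargs": {
  "slide": [
    [-0.3,0.4,0.8],
    [-0.4,0.5,0.7],
    [-0.4,0.5,0.4],
    [-0.2,0.4,0.1],
    [0,0,0]
  ],
  "rot": [
    [0,0,0],
    [0,0,0],
    [0,0,0],
    [0,0,0],
    [0,0,0]
  ]
}}

```text
time_s: 15.77
eef_pos: [456.6, 276.6, 270.3]
tool_rot: [179.9, -0.1, 127.1]
wrist_force: [0.2, 1.1, -0.5]
width: -0.005
grasp_force: 0.0
```

Request:
{"fn": "drive_tool", "kwargs": {
  "slide": [
    [0,0,0],
    [0,0,0],
    [0,0,0]
  ],
  "rot": [
    [0,0,0],
    [0,0,0],
    [0,0,0]
  ]
}}

```text
time_s: 16.02
eef_pos: [458.2, 273.1, 268.6]
tool_rot: [-179.9, 0.0, 126.8]
wrist_force: [0.6, 0.4, 0.9]
width: -0.002
grasp_force: 0.0
```

```bash
python3 - <<'E'
from h import *
o=bot.get_obs();p=np.r_[o["eef_pos"],o["tool_rot"]];print(p.round(1))
cv2.imwrite("pics/w6.png",bot.capture("wrist")[...,::-1])
E
```

```text
[ 458.2  273.1  268.6 -179.9    0.   126.8]
```

View pics/w6.png

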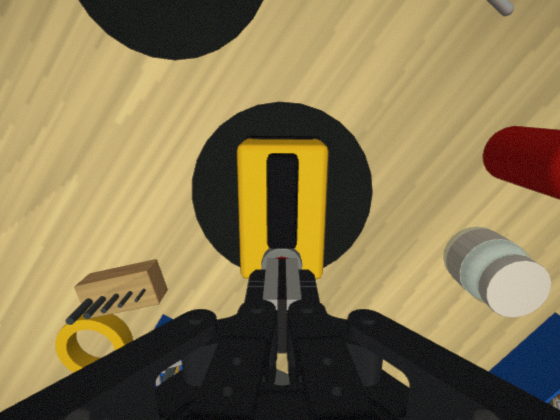

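The lamp stands unmoved on the pad (handle columns 268–298, same as before the press), and the arm is clear of it. Handing in.

```bash
python3 -c "
from cell import bot
print(bot.hand_in())"
```

```text
the job is handed in; nothing more can be done
None
```

The lamp stands released on the right-hand pad, about 1–2 mm off centre and aimed at the tray; the button was pressed fully down (12 N at its stop), and the job is handed in, with no verdict returned.

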